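Clear the pastry board's groove with the pick

ROBOT

A 6-joint arm with a two-finger parallel gripper is mounted at the origin on the work surface. World frame = base frame: x ahead of the robot, y to its left, z up, the work surface at z = 0. Lengths are in m, angles in rad, forces in N, time in s.
With the tool pointing down it reaches from about 0.225 to 0.875 m from the base axis. Payload 3.4 kg.
Tool frame: the origin (TCP) lies on the centre line of the jaws, within the pads' length; the fingertips stand 17 mm ahead of it and the grasp point (between the pads) lies 2 mm behind it; z points along the fingers, y is the line along which they close (so a half turn about z gives the same grasp; the last joint's range is limited). The gripper opens to 85 mm and grips with 20 to 120 N. Pads are 22 mm wide; open, the fingers measure 114 mm over their backs; the gripper's body (76 mm by 85 mm) begins 54 mm behind the grasp point. The pads swing forward as they close: fully open they stand 13 mm farther back than shut.
Start: joints at [1.005, 0.276, 1.505, -0, 1.361, -0.121], TCP at [0.247, 0.519, 0.248] pointing down, gripper open.
Joint ranges: [-2.89, 2.89], [-0.75, 2.08], [0.22, 2.7], [-1.18, 4.32], [0.11, 2.71], [-2.7, 2.7]. Speed limits (rad/s): [2.57, 2.57, 3.14, 3.14, 3.14, 3.14].

INTERFACE

Orientations are given as a unit quaternion [w, x, y, z].
In Python, from rig import manip gives the robot as it stands.
- The arm moves only by the tool move_arm, never from a script. Its argument "steps" is one flat list of numbers, 7 for each row, row after row: the turn, a rotation vector about the world's x, y, z normalised to -1 to 1, where 1 is 360 degrees, then the shift along the world's x, y, z normalised to -1 to 1, where 1 is 1 m, then the opening, from -1 (shut) to 1 (fully open). A call has exactly 10 rows; each row is the pose to reach, as a shift and turn from the pose commanded when the call began, turning the shorter way round; what a row does not reach only later rows make up. A row lasts 1/10 s, in which the tool goes at most 50 mm and 8.59 degrees, less where a joint would pass 70% of its speed; a pose out of reach is approached as far as the arm can. A call with a number of a shift or a turn outside -1 to 1 is refused whole. A call with a gripper value outside its range is refused whole. The fingers move at their own pace and stop on an object; "squeeze" is the grip in N (left out, the last holds). Time passes only in rows, so rows that repeat a pose let the fingers close, or fill a call up. It gives the time, the measured TCP pose, the force, the opening and the grip force at its end, in the units of the state.
- manip.get_state(): the state, without advancing time (a new reading comes with each control period).
- manip.get_image(name): name is "side" or "top" or "wrist"; returns a dict with "pixels" (480x640x3 uint8, blue, green, red), "fx", "fy", "cx", "cy" (pixels), "R" (3x3) and "t" (3): a world point X has camera coordinates R X + t. Camera axes: x right, y down, z forward; pixel columns grow to the right and rows downward; lengths in m; the calibration is good to about 2 mm. A picture is of the moment at which its call begins. There is no depth.
- manip.sign_off(): hands the job in; it is judged then, once.
The state is a dict: "clock": time; "qpos": joint angles; "qd": joint speeds; "effort": joint torques, N m; "position": TCP position; "ee_rot": TCP orientation; "contact_force": force on the tool from outside, world axes, zero at the start; "moment": the same for the moment, N m; "width": finger opening in m; "gripper_force": force on a finger pad.
Only numpy, scipy, OpenCV 4.12 (cv2) and the standard library are available. Lean on these libraries where they do the work, as an engineer would, in place of code of your own. Each camera call takes 0.05 s, during which the arm holds its last target. There are 200 camera calls.

TASK

Take the groove pick from its rack, set its tip down in the closed end of the board's groove and run it slowly (less than 12 cm/s) along the whole groove, tip down all the way, so that the three flat steel pie weights are pushed out of the open mouth into the tray. Then hang the pick back in its rack, upright, and let go. Leave the other things where they are.

Things in the scene. Friction and masses are not known exactly. Their poses are not given: they have to be found in the camera images.
- board: Fixed white stone board, 240 (its x) by 300 (its y) by 30 mm thick. Origin: centre of its underside; z up. A winding groove 18 mm wide, 10 deep (flat floor 20 mm above the table) is sunk in its top: closed at the end near the board's -y edge, gently S-shaped, open through the +y edge at x -32 mm (the mouth). Points groove0 (closed end) to groove8 (mouth) follow its centre line.
- groove0 (a point): Point 0 of 0 to 8 on the groove's centre line, on its floor (20 mm above the table); in the board's frame x 32.0, y -115.0 mm. The closed end: the end wall is 9 mm further towards -y.
- groove1 (a point): Point 1 of 0 to 8 on the groove's centre line, on its floor (20 mm above the table); in the board's frame x 32.0, y -80.4 mm.
- groove2 (a point): Point 2 of 0 to 8 on the groove's centre line, on its floor (20 mm above the table); in the board's frame x 31.3, y -45.9 mm.
- groove3 (a point): Point 3 of 0 to 8 on the groove's centre line, on its floor (20 mm above the table); in the board's frame x 19.2, y -13.7 mm.
- groove4 (a point): Point 4 of 0 to 8 on the groove's centre line, on its floor (20 mm above the table); in the board's frame x 0.0, y 15.0 mm.
- groove5 (a point): Point 5 of 0 to 8 on the groove's centre line, on its floor (20 mm above the table); in the board's frame x -19.2, y 43.7 mm.
- groove6 (a point): Point 6 of 0 to 8 on the groove's centre line, on its floor (20 mm above the table); in the board's frame x -31.3, y 75.9 mm.
- groove7 (a point): Point 7 of 0 to 8 on the groove's centre line, on its floor (20 mm above the table); in the board's frame x -32.0, y 110.4 mm.
- groove8 (a point): Point 8 of 0 to 8 on the groove's centre line, on its floor (20 mm above the table); in the board's frame x -32.0, y 145.0 mm. 5 mm inside the mouth; beyond the edge the floor ends and the tray lies below.
- tray: Fixed open steel tray on the table against the board's +y edge below the groove's mouth, turned with the board; 120 mm (x) by 75 mm (y), 16 mm high, walls and floor 3 mm. Origin: centre of its underside. Its rim is 4 mm below the groove's floor.
- rack: Fixed stand for the pick. Origin: on the table, below the hung pick's axis; z up. Two level prongs, tops 110 mm high, flank a slot 15 mm wide (along y), open to -x, closed at x +26 mm; 3 mm lips stand up at the prongs' front ends (x -26 to -30). Nothing is higher. To take the pick out raise it 6 mm or more and draw it 50 mm to the rack's -x; hang it in the reverse way.
- pick: Groove pick, loose, 170 mm long, 0.1 kg, hanging upright by its collar. Origin: centre of its tip's flat end (20 mm above the table as it hangs); z up its axis. From the tip: steel rod 10 mm in diameter, 90 long; round collar 28 in diameter, 90 to 95; wooden handle 26 (x) by 20 mm (y), 95 to 170. Grip the handle across its y, about 135 mm above the tip.
- weight0: Loose steel pie weight: flat disc 14 mm in diameter, 7 high, about 12 g, polished (friction about 0.25), in the groove, its top 3 mm below the rim. Origin: centre of its underside. The pick's rod cannot pass it in the groove but pushes it ahead; it drops into the tray once its centre is past the board's edge, so the tip should go about 10 mm beyond the edge.
- weight1: Loose steel pie weight: flat disc 14 mm in diameter, 7 high, about 12 g, polished (friction about 0.25), in the groove, its top 3 mm below the rim. Origin: centre of its underside. The pick's rod cannot pass it in the groove but pushes it ahead; it drops into the tray once its centre is past the board's edge, so the tip should go about 10 mm beyond the edge.
- weight2: Loose steel pie weight: flat disc 14 mm in diameter, 7 high, about 12 g, polished (friction about 0.25), in the groove, its top 3 mm below the rim. Origin: centre of its underside. The pick's rod cannot pass it in the groove but pushes it ahead; it drops into the tray once its centre is past the board's edge, so the tip should go about 10 mm beyond the edge.
- cutter_big: Bystander, loose: steel ring cutter, 60 mm diameter, 30 high, standing on the board.
- cutter_small: Bystander, loose: steel ring cutter, 40 mm diameter, 30 high, standing on the board.
- bowl: Bystander, loose: white bowl, 130 mm across, 55 high.
- jar: Bystander, loose: glass jar with steel cap, 70 mm diameter, 90 high.
- bottle: Bystander, loose: small amber bottle, 44 mm diameter, 120 high.
- brush: Bystander, loose: pastry brush lying on the table.
Mind the look-alikes: they are no part of the job. There is more than one size of the pick; the one meant has the size given above.

How it is judged:
On the way, in this order (a step that is already met when the one before it is completed fails the run):
1. the pick's tip is in the groove, below the rim, at the closed end (horizontal distance between pick and groove0 below 0.014 m and z of pick in the frame of board below 0.028 m), for 0.05 s.
2. the pick's tip is in the groove, below the rim, at point 1 (horizontal distance between pick and groove1 below 0.014 m and z of pick in the frame of board below 0.028 m), for 0.05 s.
3. the pick's tip is in the groove, below the rim, at point 2 (horizontal distance between pick and groove2 below 0.014 m and z of pick in the frame of board below 0.028 m), for 0.05 s.
4. the pick's tip is in the groove, below the rim, at point 3 (horizontal distance between pick and groove3 below 0.014 m and z of pick in the frame of board below 0.028 m), for 0.05 s.
5. the pick's tip is in the groove, below the rim, at point 4 (horizontal distance between pick and groove4 below 0.014 m and z of pick in the frame of board below 0.028 m), for 0.05 s.
6. the pick's tip is in the groove, below the rim, at point 5 (horizontal distance between pick and groove5 below 0.014 m and z of pick in the frame of board below 0.028 m), for 0.05 s.
7. the pick's tip is in the groove, below the rim, at point 6 (horizontal distance between pick and groove6 below 0.014 m and z of pick in the frame of board below 0.028 m), for 0.05 s.
8. the pick's tip is in the groove, below the rim, at point 7 (horizontal distance between pick and groove7 below 0.014 m and z of pick in the frame of board below 0.028 m), for 0.05 s.
9. the pick's tip is in the groove, below the rim, at the mouth (horizontal distance between pick and groove8 below 0.014 m and z of pick in the frame of board below 0.028 m), for 0.05 s.
At the end, for the whole second after the job is handed in: All three weights lie at rest inside the tray (within its walls, origins lower than 22 mm above the table); the pick hangs at rest by its collar in the rack's fork: its axis within 22 mm of the seat's axis, its tip 16 to 26 mm above the table, tilted less than 0.12 rad (x of weight0 in the frame of tray between -0.058 and 0.058 m and y of weight0 in the frame of tray between -0.035 and 0.035 m and z of each of weight0, weight1, weight2 in the frame of tray below 0.022 m and linear speed of each of weight0, weight1, weight2, pick below 0.02 m/s and x of weight1 in the frame of tray between -0.058 and 0.058 m and y of weight1 in the frame of tray between -0.035 and 0.035 m and x of weight2 in the frame of tray between -0.058 and 0.058 m and y of weight2 in the frame of tray between -0.035 and 0.035 m and horizontal distance between pick and rack below 0.022 m and z of pick in the frame of rack between 0.016 and 0.026 m and angle between pick's own z axis and vertical below 0.12 rad); the robot touches nothing.
It fails at once if the pick moves faster than 12 cm/s while its tip is in the groove (z of pick in the frame of board below 0.028 m and x of pick in the frame of board between -0.12 and 0.12 m and y of pick in the frame of board between -0.15 and 0.15 m and linear speed of pick above 0.12 m/s).
It fails at once if a bystander is moved by more than 4 cm (distance of any of cutter_big, cutter_small, bowl, jar, bottle, brush from where it was at the start of the episode above 0.04 m).
It also fails if it takes over 72 s, if anything falls off the work surface, if the arm or the gripper's body presses on something with over 40 N, if the wrist force passes 120 N, or if a joint passes its speed limit or range.

## Working session

There is one attempt and no reset: what is moved stays moved. The work goes in short steps, Python scripts to look and compute and a tool call to move; the robot and the scene stay as the last step left them, time stands still between calls to the robot, and variables do not carry over. Pictures are saved under pics/ and viewed, at most 10 in all, crops included, and the job is handed in when it is done.

Besides the shell and the picture viewer there is one more tool, called after ">>>" in YAML: its name, and indented under it one key for each argument. move_arm: Moves the arm, as the interface text tells. Scaled input: -1 to 1 covers 1 m each way for a shift and 360 degrees each way for a turn. Its arguments: {"type":"object","properties":{"steps":{"type":"array"},"squeeze":{"type":"number"}},"required":["steps"]}

```bash
mkdir -p pics; cat > h.py <<'E'
import numpy as np, cv2, pickle
from rig import manip
def grab(n,f):
    im=manip.get_image(n); cv2.imwrite(f'pics/{f}.png',im['pixels']); pickle.dump(im,open(f'pics/{f}.pkl','wb')); return im
def load(f): return pickle.load(open(f'pics/{f}.pkl','rb'))
def ray(im,u,v):
    R=np.array(im['R']);t=np.array(im['t'])
    d=R.T@np.array([(u-im['cx'])/im['fx'],(v-im['cy'])/im['fy'],1]); return -R.T@t,d
def onz(im,u,v,z):
    c,d=ray(im,u,v); return c+d*(z-c[2])/d[2]
def proj(im,X):
    p=np.array(im['R'])@np.array(X)+np.array(im['t']); return np.array([im['fx']*p[0]/p[2]+im['cx'],im['fy']*p[1]/p[2]+im['cy']])
E
python3 -c "
from h import *
for n in ('top','side'):
    im=grab(n,n+'0'); print(n,-np.array(im['R']).T@im['t'],im['fx'])
print(manip.get_state())"
```

```text
top [ 0.43846816 -0.0153718   1.55862393] 578.9735812902496
side [ 0.51143365 -0.69805441  0.86156799] 494.8943071870438
{'clock': 0.1, 'qpos': array([ 1.00500799e+00,  2.76526435e-01,  1.50602447e+00,  9.20918072e-06,
        1.36070226e+00, -1.21009314e-01]), 'qd': array([-0.00068542, -0.00274216, -0.00266921, -0.00134793, -0.00041824,
       -0.00174862]), 'effort': array([ 2.30645266e-03, -4.17698658e+01, -2.46404493e+01, -4.16927160e-04,
        5.79271451e-03,  2.13844805e-05]), 'position': array([0.2471612 , 0.51866794, 0.24752207]), 'ee_rot': array([-2.83777998e-04,  2.20561782e-01,  9.75372652e-01, -7.80265954e-04]), 'contact_force': array([ 0.63417753, -0.07894743,  0.04940149]), 'moment': array([ 0.01797459, -0.0468812 , -0.02953717]), 'gripper_force': 0.0, 'width': 0.08546163589584753}
```

View pics/top0.png

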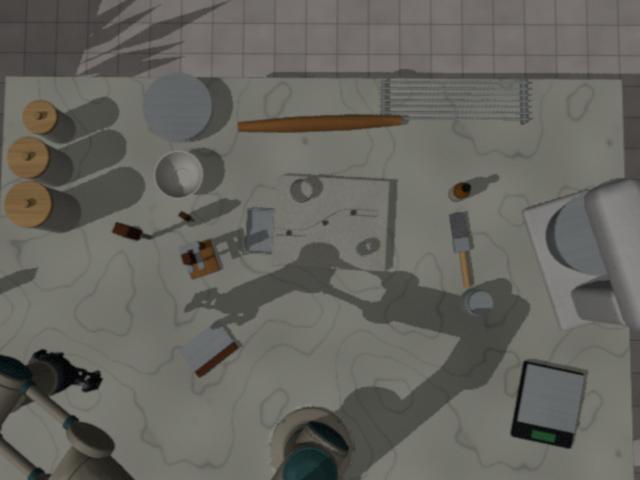

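View pics/side0.png

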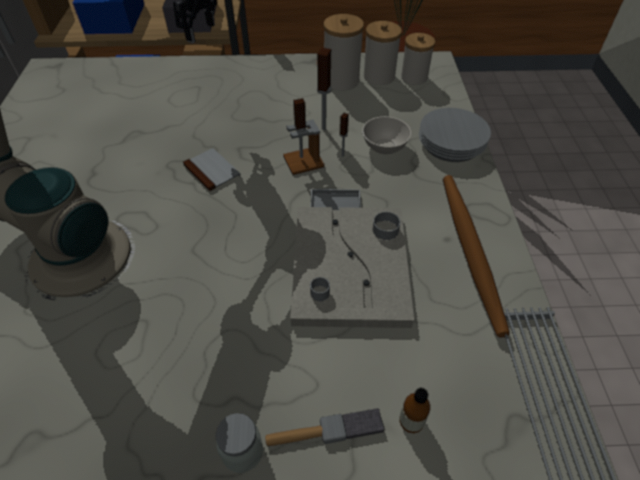

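The top view shows the board at about (335,222), the tray at (260,230) and the rack at (200,258). There are three pick-like objects: one in the rack at side (300,112), a tall one at side (324,70), and a small one at side (344,125). The one in the rack fits the description. I'll enlarge it to confirm.

```bash
python3 -c "
from h import *
t=load('top0')['pixels'];s=load('side0')['pixels']
f=lambda a,w,h:cv2.convertScaleAbs(cv2.resize(a,(w,h),interpolation=cv2.INTER_CUBIC),alpha=1.5)
a=f(t[200:290,100:240],400,257);b=f(s[40:185,260:410],400,387)
c=f(t[165:285,235:405],400,282)
d=f(s[180:330,280:420],330,354)
P=np.zeros((600,800,3),np.uint8);P[:257,:400]=a;P[260:542,:400]=c;P[:387,400:]=b
cv2.imwrite('pics/c1.png',P)"
```

```text
(no output)
```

View pics/c1.png

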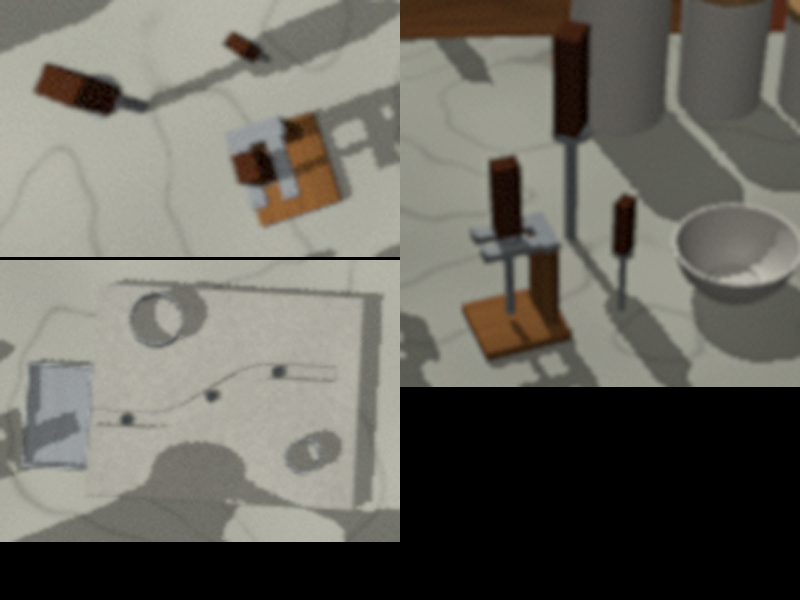

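The rack pick's collar hangs on the prongs at crop (510,235). The tall pick at (570,130) and the small one at (623,250) stand free, so they are the look-alikes. The weights show at crop (127,418), (211,395) and (278,371). Next are rough positions from rays.

```bash
python3 -c "
from h import *
t=load('top0');s=load('side0')
a=lambda x,y:(100+x/2.857,200+y/2.857)
c=lambda x,y:(235+x/2.353,165+(y-260)/2.353)
b=lambda x,y:(260+(x-400)/2.667,40+y/2.667)
def tri(p,q):
    o1,d1=ray(t,*p);o2,d2=ray(s,*q);A=np.c_[d1,-d2];k=np.linalg.lstsq(A,o2-o1,rcond=None)[0]
    P,Q=o1+k[0]*d1,o2+k[1]*d2; return (P+Q)/2,np.linalg.norm(P-Q)
print('handle top',tri(a(247,168),b(504,160)),onz(t,*a(247,168),.19),onz(s,*b(504,160),.19))
print('tip',onz(s,*b(510,312),.02))
print('big',tri(a(55,85),b(573,28)),'small',tri(a(238,42),b(624,200)))
hsv=cv2.cvtColor(t['pixels'],cv2.COLOR_BGR2HSV)[235:285,180:225]
m=cv2.inRange(hsv,(5,120,60),(20,255,255));r=cv2.minAreaRect(cv2.findNonZero(m));bx=cv2.boxPoints(r)+[180,235];print(r,np.array([onz(t,*p,.012)[:2] for p in bx]))
for n,p in dict(c1=(115,282),c2=(365,292),c3=(355,505),c4=(88,495)).items(): print(n,onz(t,*c(*p),.03)[:2])
for p in [(337,373),(127,418),(211,395),(278,371),(92,418)]: print(onz(t,*c(*p),.025)[:2])
"
```

```text
handle top (array([0.49070205, 0.29376257, 0.1918123 ]), np.float64(0.0022422414493074635)) [0.48964957 0.29410045 0.19      ] [0.49176553 0.29658797 0.19      ]
tip [0.49145947 0.29390363 0.02      ]
big (array([0.55572469, 0.44077347, 0.23246555]), np.float64(0.003730324339533104)) small (array([0.60081283, 0.31788812, 0.13019619]), np.float64(0.0010140481024044747))
((20.487403869628906, 23.7934513092041), (31.919925689697266, 28.456912994384766), 72.47443389892578) [[0.52552825 0.34663211]
 [0.54902147 0.27441328]
 [0.46773134 0.24713952]
 [0.4443984  0.31911934]]
c1 [0.72280348 0.07526761]
c2 [ 0.71321585 -0.20811472]
c3 [ 0.47204028 -0.19646093]
c4 [0.48117308 0.10295576]
[ 0.62129893 -0.17688634]
[0.56856989 0.06033108]
[ 0.59531652 -0.03441152]
[ 0.62312808 -0.11010404]
[0.56830141 0.09987925]
```

The handle top triangulates to z 0.192, and the expected 0.190 confirms this pick. It is at about (0.491, 0.294), and the rack yaw is about 18°. I'll go above it and look.

>>> move_arm:
  steps: [0,0,0.121,0.244,-0.224,0.02,1,0,0,0.121,0.244,-0.224,0.02,1,0,0,0.121,0.244,-0.224,0.02,1,0,0,0.121,0.244,-0.224,0.02,1,0,0,0.121,0.244,-0.224,0.02,1,0,0,0.121,0.244,-0.224,0.02,1,0,0,0.121,0.244,-0.224,0.02,1,0,0,0.121,0.244,-0.224,0.02,1,0,0,0.121,0.244,-0.224,0.02,1,0,0,0.121,0.244,-0.224,0.02,1]
  squeeze: 50

```text
clock: 1.1
position: [0.4905, 0.2955, 0.2679]
ee_rot: [-0.001, -0.157, 0.988, 0.0]
contact_force: [0.3, 0.2, 0.0]
width: 0.0852
gripper_force: 0.0
```

```bash
python3 -c "
from h import *
im=grab('wrist','w1');s=manip.get_state();print(s['clock'],s['qpos'],s['position'],s['ee_rot'])
print('cam',-np.array(im['R']).T@im['t'],im['fx'],im['R']);print(proj(im,[.491,.2945,.19]),proj(im,[.491,.2945,.11]))"
```

```text
1.15 [ 4.20935328e-01  2.62645149e-01  1.47477565e+00  7.71295914e-04
  1.40531167e+00 -1.46656904e+00] [0.49026842 0.29581784 0.26800095] [-6.49103930e-04 -1.57630053e-01  9.87497998e-01  2.19371920e-04]
cam [0.41266769 0.27000778 0.39421056] 431.9744235954783 [[-0.31037818  0.95061163  0.00170685]
 [ 0.90000258  0.29327513  0.32246714]
 [ 0.30604044  0.10162293 -0.94657912]]
[312.30489167 258.50698126] [312.7997331  214.83417506]
```

View pics/w1.png

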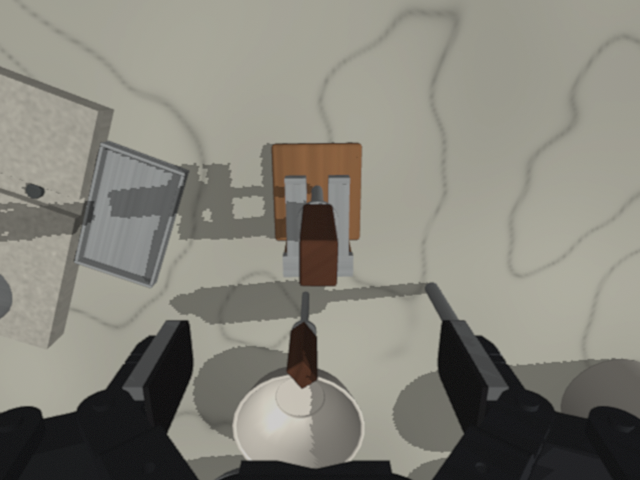

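The wrist view shows the handle's top face centred at about (319,262), with the prongs vertical in the picture at x≈295 and 339, so the tool is aligned with the rack. I'll work out the correction.

```bash
python3 -c "
from h import *
im=load('w1')
p=onz(im,319,262,.19);print(p,p-[.4903,.2958,.268])
for u,v in [(295,177),(339,177),(291,277),(345,277)]: print(onz(im,u,v,.11))
h=cv2.cvtColor(im['pixels'],cv2.COLOR_BGR2HSV)
for v in (180,185,190,245,265,272): print(v,im['pixels'][v,280:360:2,1])
"
```

```text
[0.49176638 0.29833933 0.19      ] [ 0.00146638  0.00253933 -0.078     ]
[0.46980487 0.27518316 0.11      ]
[0.46073869 0.30298225 0.11      ]
[0.54003401 0.29394874 0.11      ]
[0.52801595 0.33085359 0.11      ]
180 [ 83  85 122 147 146 145 145 145 144 144 144 144 143 107  92  92  92  91
  90  94  96  96  93  91 109 144 144 143 144 144 143 143 143 142 143 109
  92  94  93  92]
185 [ 85  85 102 143 146 145 141 140 143 142 144 147 147 100  63  81  88  86
  80  88  95  95  92  91 118 146 146 145 142 142 144 141 141 145 146  98
  92  94  93  93]
190 [ 59  57  79 142 147 145 142 142 143 143 144 147 148 109  60  63  65  69
  71  81  92  96  92  90 119 145 147 144 141 142 144 143 145 147 147  98
  93  94  94  91]
245 [160 162 144  84 140 146 143 140 141 119  42  50  54  54  52  52  53  52
  53  52  52  52  50  50  51  51  50  50  48 110 143 142 144 146 113 125
 163 162 162 162]
265 [162 156 143 142 143 143 143 142 144 119  42  46  49  50  49  51  50  51
  49  48  48  48  49  51  51  51  51  50  58 129 143 141 141 141 142 141
 144 162 164 164]
272 [163 159 146 146 145 146 146 145 146 123  42  47  49  46  47  47  48  49
  50  50  50  50  50  51  50  50  50  51  64 143 145 146 145 145 145 145
 147 156 161 163]
```

>>> move_arm:
  steps: [0,0,0,0.001,0.0035,-0.03,1,0,0,0,0.001,0.0035,-0.06,1,0,0,0,0.001,0.0035,-0.09,1,0,0,0,0.001,0.0035,-0.115,1,0,0,0,0.001,0.0035,-0.115,1,0,0,0,0.001,0.0035,-0.115,-1,0,0,0,0.001,0.0035,-0.115,-1,0,0,0,0.001,0.0035,-0.115,-1,0,0,0,0.001,0.0035,-0.115,-1,0,0,0,0.001,0.0035,-0.115,-1]
  squeeze: 60

```text
clock: 2.15
position: [0.4929, 0.2988, 0.1544]
ee_rot: [0.001, -0.157, 0.988, 0.0]
contact_force: [0.1, -0.1, 2.0]
width: 0.0191
gripper_force: 58.4
```

>>> move_arm:
  steps: [0,0,0,0,0,0.006,-1,0,0,0,0,0,0.012,-1,0,0,0,-0.01,-0.003,0.012,-1,0,0,0,-0.025,-0.008,0.012,-1,0,0,0,-0.045,-0.0145,0.012,-1,0,0,0,-0.065,-0.021,0.012,-1,0,0,0,-0.065,-0.021,0.04,-1,0,0,0,-0.065,-0.04,0.08,-1,0,0,0,-0.04,-0.085,0.09,-1,0,0,0,-0.01,-0.125,0.09,-1]

```text
clock: 3.15
position: [0.4807, 0.1751, 0.2461]
ee_rot: [0.002, -0.159, 0.987, 0.0]
contact_force: [1.1, 0.6, -1.1]
width: 0.0193
gripper_force: 58.8
```

```bash
python3 -c "
from h import *
im=grab('wrist','w2');im2=grab('top','t2');im3=grab('side','s2');s=manip.get_state();print(s['clock'],s['position'],s['contact_force'],s['width'])
P=np.zeros((480,800,3),np.uint8);P[:360,:480]=cv2.resize(im['pixels'],(480,360));P[:240,480:]=cv2.resize(im3['pixels'][80:260,200:440],(320,240));P[240:,480:]=cv2.resize(im2['pixels'][160:300,210:397],(320,240))
cv2.imwrite('pics/c2.png',P)"
```

```text
3.3 [0.48172778 0.1731499  0.24336807] [-1.46141126  0.37473808 -0.41134173] 0.0194313914027446
```

View pics/c2.png

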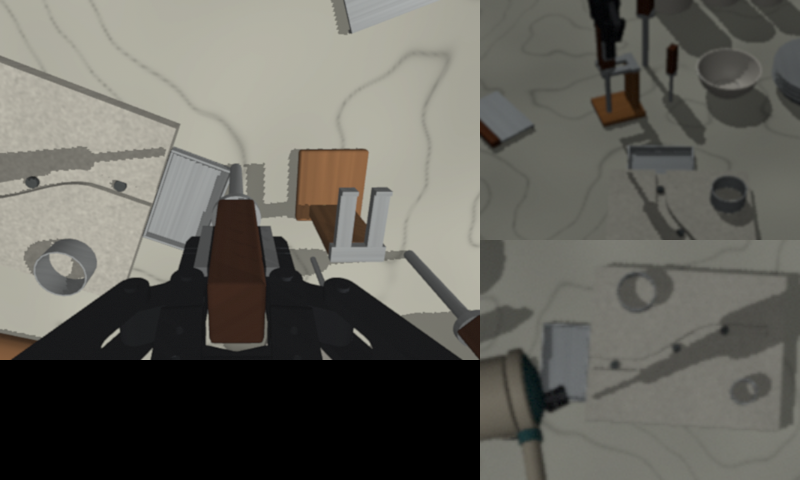

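The pick is held. Its shaft is visible, the board and all its weights are undisturbed, and the rack is empty. I'll move above groove0 with the tip at about z 0.11, then look.

>>> move_arm:
  steps: [0,0,0,0.016,-0.038,0,-1,0,0,0,0.034,-0.08,0,-1,0,0,0,0.052,-0.125,0,-1,0,0,0,0.07,-0.17,0,-1,0,0,0,0.088,-0.213,0,-1,0,0,0,0.106,-0.256,0,-1,0,0,0,0.124,-0.299,0,-1,0,0,0,0.136,-0.328,0,-1,0,0,0,0.143,-0.3425,0,-1,0,0,0,0.143,-0.3425,0,-1]

```text
clock: 4.3
position: [0.6241, -0.1673, 0.2423]
ee_rot: [-0.001, -0.156, 0.988, 0.001]
contact_force: [-0.3, 0.7, -1.6]
width: 0.0193
gripper_force: 59.4
```

```bash
python3 -c "
from h import *
im=grab('wrist','w3');im3=grab('side','s3');s=manip.get_state();print(s['clock'],s['position'],s['ee_rot'],s['qpos'],s['contact_force'])
P=np.zeros((600,800,3),np.uint8);P[:480,:640]=im['pixels']
cv2.imwrite('pics/w3.png',im['pixels'])"
```

```text
4.4 [ 0.62319942 -0.16487307  0.24287636] [-7.34551820e-04 -1.57518121e-01  9.87514951e-01  1.31298671e-03] [-3.67331902e-01  3.85295931e-01  1.35349558e+00  1.55590136e-03
  1.40538955e+00 -2.25474054e+00] [ 0.73378625 -0.07453918 -0.95113231]
```

View pics/w3.png

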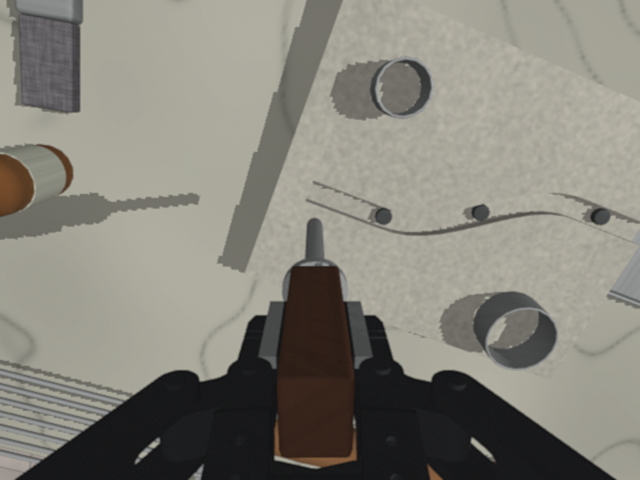

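View pics/s3.png

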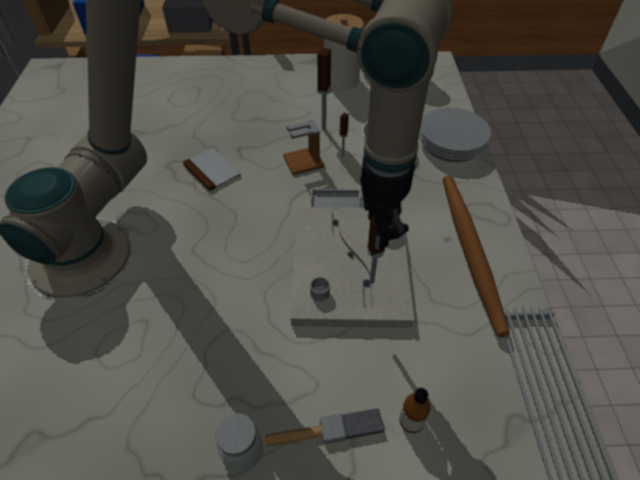

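The wrist picture shows:
- the tip at (314,220)
- the groove's closed-end corners at (313,182) and (306,200)
- the weights at (384,215), (480,212) and (600,215)
- the dark +x groove wall running (306,200), (400,233), (555,212)

I'll trace that wall and fit the board pose to it.

```bash
cat > fit.py <<'E'
from h import *
from scipy.optimize import least_squares
from scipy.interpolate import CubicSpline
G=np.array([[32,-115],[32,-80.4],[31.3,-45.9],[19.2,-13.7],[0,15],[-19.2,43.7],[-31.3,75.9],[-32,110.4],[-32,145]])/1000
sp=CubicSpline(G[:,1],G[:,0])
E
python3 - <<'E'
from fit import *
im=load('w3');g=cv2.cvtColor(im['pixels'],cv2.COLOR_BGR2GRAY).astype(float)
pts=[]
for u in range(310,560,6):
    c=np.interp(u,[306,350,400,440,480,520,555],[200,219,233,232,224,215,212])
    v=np.arange(int(c)-7,int(c)+9); col=g[v,u-1:u+2].mean(1); i=col.argmin(); base=np.median(g[int(c)+6:int(c)+14,u])
    j=i
    while j<len(v)-1 and col[j]<(col[i]+base)/2: j+=1
    pts.append((u,v[j],v[i],int(col[i]),int(base)))
print(pts[::4])
W=np.array([onz(im,p[0],p[1]-.5,.03)[:2] for p in pts])
ends=np.array([onz(im,313,182,.03)[:2],onz(im,306,200,.03)[:2]])
wt=np.array([onz(im,*p,.027)[:2] for p in [(384,215),(481,212),(600,215)]])
t=load('top0');c=lambda x,y:(235+x/2.353,165+(y-260)/2.353)
cor=np.array([onz(t,*c(*p),.03)[:2] for p in [(365,292),(355,505),(88,495)]]);corB=np.array([[.12,-.15],[-.12,-.15],[-.12,.15]])
def loc(P,q):
    a=q[2];return (P-q[:2])@np.array([[np.cos(a),-np.sin(a)],[np.sin(a),np.cos(a)]])
def off(L): # signed offset from centre line in +x
    return (L[:,0]-sp(L[:,1]))/np.sqrt(1+sp(L[:,1],1)**2)
def res(q):
    return np.r_[(off(loc(W,q))-.009)*.5,off(loc(wt,q)),(loc(ends,q)-[[.023,-.124],[.041,-.124]]).ravel()*1.5,(loc(cor,q)-corB).ravel()*.3]
r=least_squares(res,[.597,-.053,-.038],loss='soft_l1',f_scale=.003)
q=r.x;print('board',q,np.degrees(q[2]))
print('wall',np.round((off(loc(W,q))-.009)*1e3,1));print('wt',np.round(loc(wt,q)*1e3,1),np.round(off(loc(wt,q))*1e3,1));print('ends',np.round(loc(ends,q)*1e3,1));print('cor',np.round(loc(cor,q)*1e3,1))
a=q[2];R=np.array([[np.cos(a),-np.sin(a)],[np.sin(a),np.cos(a)]])
print(np.round(G@R.T+q[:2],4)); print('tray',R@[-.032,.15+.0375]+q[:2])
C=-np.array(im['R']).T@im['t'];print('cam',C)
for z in (.105,.108,.112): print('tip vis',onz(im,314,219.5,z))
s=manip.get_state();print(s['position'],s['ee_rot'])
E
```

```text
[(310, np.int64(203), np.int64(201), 104, 164), (334, np.int64(212), np.int64(210), 107, 160), (358, np.int64(221), np.int64(219), 107, 165), (382, np.int64(225), np.int64(222), 67, 165), (406, np.int64(235), np.int64(233), 85, 168), (430, np.int64(235), np.int64(233), 81, 162), (454, np.int64(232), np.int64(229), 82, 164), (478, np.int64(226), np.int64(218), 67, 164), (502, np.int64(220), np.int64(218), 83, 163), (526, np.int64(216), np.int64(214), 80, 166), (550, np.int64(215), np.int64(213), 95, 164)]
board [ 0.59509124 -0.0467255  -0.04626567] -2.6508276567367086
wall [-1.  -0.2  0.3  1.2  1.1  0.9  0.5  0.8  0.3 -0.1 -4.4 -3.8 -3.9 -6.2
  0.  -0.   0.2  0.7  0.6  0.7  0.1  0.6  0.4  0.4  0.5 -0.1  0.2  0.6
  0.2  0.6  0.2  0.6  0.2  0.5  0.8  0.9  0.9  0.6  1.1  1.3  1.2  0.9]
wt [[ 3.030e+01 -5.930e+01]
 [-1.000e-01  1.420e+01]
 [-3.240e+01  1.073e+02]] [-2.3 -0.5 -0.2]
ends [[  24.5 -123.9]
 [  40.3 -124. ]]
cor [[ 125.5 -155.8]
 [-116.  -155.3]
 [-120.7  144.3]]
[[ 0.6217 -0.1631]
 [ 0.6233 -0.1285]
 [ 0.6242 -0.094 ]
 [ 0.6136 -0.0613]
 [ 0.5958 -0.0317]
 [ 0.5779 -0.0022]
 [ 0.5673  0.0305]
 [ 0.5682  0.065 ]
 [ 0.5698  0.0996]]
tray [0.5717972  0.14205384]
cam [ 0.54620486 -0.19276588  0.36864337]
tip vis [ 0.62170091 -0.16825647  0.105     ]
tip vis [ 0.62084184 -0.16853536  0.108     ]
tip vis [ 0.61969642 -0.16890722  0.112     ]
[ 0.62319942 -0.16487307  0.24287636] [-7.34551820e-04 -1.57518121e-01  9.87514951e-01  1.31298671e-03]
```

>>> move_arm:
  steps: [0,0,0,-0.002,0.003,0,-1,0,0,0,-0.004,0.005,0,-1,0,0,0,-0.004,0.005,-0.015,-1,0,0,0,-0.004,0.005,-0.03,-1,0,0,0,-0.004,0.005,-0.045,-1,0,0,0,-0.004,0.005,-0.06,-1,0,0,0,-0.004,0.005,-0.07,-1,0,0,0,-0.004,0.005,-0.07,-1,0,0,0,-0.004,0.005,-0.07,-1,0,0,0,-0.004,0.005,-0.07,-1]

```text
clock: 5.4
position: [0.6206, -0.162, 0.1744]
ee_rot: [0.001, -0.157, 0.988, -0.0]
contact_force: [-0.5, 0.4, -1.9]
width: 0.019
gripper_force: 59.6
```

```bash
python3 - <<'E'
from fit import *
im=grab('wrist','w4');s3=grab('side','s4');s=manip.get_state();print(s['clock'],s['position'],s['ee_rot'],s['contact_force'])
P=np.zeros((600,800,3),np.uint8);P[:,:]=cv2.resize(im['pixels'][120:270,230:430],(800,600),interpolation=cv2.INTER_CUBIC)
P[380:,500:]=cv2.resize(s3['pixels'][255:329,330:430],(300,220),interpolation=cv2.INTER_CUBIC)
cv2.imwrite('pics/c4.png',P)
q=[ 0.59509124,-0.0467255,-0.04626567];a=q[2];R=np.array([[np.cos(a),-np.sin(a)],[np.sin(a),np.cos(a)]])
for z in (.02,.03): print(proj(im,[*(R@G[0]+q[:2]),z]),proj(s3,[*(R@G[0]+q[:2]),z]))
E
```

```text
5.5 [ 0.62050474 -0.16213525  0.17425024] [ 7.47323726e-04 -1.57125954e-01  9.87578212e-01 -3.88275201e-04] [ 0.13155932 -0.08367822 -1.19632235]
[312.74791199 216.47042653] [368.10950639 305.25315391]
[312.67000253 220.81229326] [368.46376518 302.51243961]
```

View pics/c4.png

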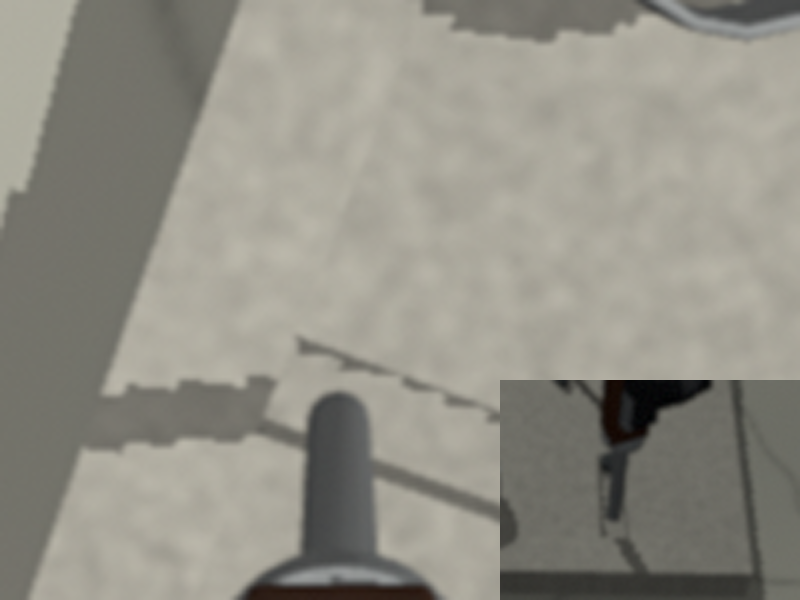

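The enlarged view shows the rod's end at px (314.7,217.5). The closed-end corners are at px (304.2,204.2) and (295.5,227.5), and the rod stands over the groove. I'll compute the offset.

```bash
python3 - <<'E'
from fit import *
im=load('w4');e1=onz(im,304.2,204.2,.03)[:2];e2=onz(im,295.5,227.5,.03)[:2];print(e1,e2,np.linalg.norm(e1-e2))
x=(e2-e1)/np.linalg.norm(e1-e2);print('yaw',np.degrees(np.arctan2(x[1],x[0])))
a=-.0455;X=np.array([np.cos(a),np.sin(a)]);Y=np.array([-X[1],X[0]])
g0=(e1+e2)/2+.009*Y;print('g0',g0,'centre',g0-X*.032+Y*.115)
p,d=ray(im,314.7,217.5);tip=onz(im,314.7,217.5,.04)[:2]+.005*d[:2]/np.linalg.norm(d[:2]);print('tip',tip,'lateral',(tip-g0)@X,'along',(tip-g0)@Y)
# -x wall upper line points and +x wall lower line in crop
for c in [(297,337),(400,376),(498,415)]: print('-x',(onz(im,230+c[0]/4,120+c[1]/4,.03)[:2]-g0)@np.c_[X,Y])
for c in [(262,430),(380,475),(498,521)]: print('+x',(onz(im,230+c[0]/4,120+c[1]/4,.03)[:2]-g0)@np.c_[X,Y])
h=cv2.cvtColor(load('s4')['pixels'],cv2.COLOR_BGR2GRAY);s4=load('s4')
print('tip px side pred',proj(s4,[.6225,-.163,.04]))
E
```

```text
[ 0.61276232 -0.17175057] [ 0.62962351 -0.17240339] 0.016873831552878
yaw -2.2172407918533485
g0 [ 0.62160227 -0.1630863 ] centre [ 0.59486609 -0.04674982]
tip [ 0.62109091 -0.16190161] lateral -0.0005647159967977299 along 0.0011601991879617215
-x [-0.00841685 -0.00901563]
-x [-0.00819356  0.00893561]
-x [-0.007677    0.02639554]
+x [ 0.00843672 -0.00894261]
+x [0.00890037 0.01204911]
+x [0.00953825 0.03348943]
tip px side pred [369.20515512 299.6821635 ]
```

Lateral error is 0.6 mm and along-groove error 1 mm, so I can go down slowly.

>>> move_arm:
  steps: [0,0,0,0.0005,0,-0.003,-1,0,0,0,0.0005,-0.001,-0.006,-1,0,0,0,0.0005,-0.001,-0.009,-1,0,0,0,0.0005,-0.001,-0.012,-1,0,0,0,0.0005,-0.001,-0.014,-1,0,0,0,0.0005,-0.001,-0.016,-1,0,0,0,0.0005,-0.001,-0.017,-1,0,0,0,0.0005,-0.001,-0.018,-1,0,0,0,0.0005,-0.001,-0.018,-1,0,0,0,0.0005,-0.001,-0.018,-1]

```text
clock: 6.5
position: [0.6206, -0.163, 0.1554]
ee_rot: [0.0, -0.157, 0.988, 0.0]
contact_force: [0.4, -1.0, -1.4]
width: 0.0191
gripper_force: 59.6
```

```bash
python3 - <<'E'
from fit import *
s=manip.get_state();print(s['position'],s['contact_force'])
a=-.0463;R=np.array([[np.cos(a),-np.sin(a)],[np.sin(a),np.cos(a)]])
from scipy.interpolate import interp1d
ys=np.linspace(-.115,.165,2000);xs=np.where(ys<.145,sp(np.minimum(ys,.145)),-.032)
S=np.r_[0,np.cumsum(np.hypot(np.diff(xs),np.diff(ys)))]
f=interp1d(S,np.c_[xs,ys]@R.T,axis=0);o=f(0)
for d in np.arange(0,S[-1],.006): print(round(d*1e3),np.round((f(d)-o)*1e3,1),end='; ')
E
```

```text
[ 0.62057009 -0.16302612  0.15538749] [ 0.39186252 -1.00673354 -1.39506376]
0 [0. 0.]; 6 [-0.3  6. ]; 12 [-0.3 12. ]; 18 [-0. 18.]; 24 [ 0.5 24. ]; 30 [ 1.1 29.9]; 36 [ 1.7 35.9]; 42 [ 2.4 41.9]; 48 [ 2.9 47.8]; 54 [ 3.2 53.8]; 60 [ 3.2 59.8]; 66 [ 2.8 65.8]; 72 [ 2.1 71.8]; 78 [ 0.9 77.7]; 84 [-0.6 83.4]; 90 [-2.6 89.1]; 96 [-4.8 94.7]; 102 [ -7.3 100.2]; 108 [-10.  105.5]; 114 [-13.  110.7]; 120 [-16.1 115.9]; 126 [-19.2 121. ]; 132 [-22.5 126. ]; 138 [-25.7 131. ]; 144 [-29.  136.1]; 150 [-32.3 141.1]; 156 [-35.5 146.2]; 162 [-38.6 151.3]; 168 [-41.5 156.5]; 174 [-44.3 161.9]; 180 [-46.8 167.3]; 186 [-49.1 172.9]; 192 [-51.  178.5]; 198 [-52.7 184.3]; 204 [-53.9 190.2]; 210 [-54.7 196.1]; 216 [-55.1 202.1]; 222 [-55.1 208.1]; 228 [-54.8 214.1]; 234 [-54.3 220.1]; 240 [-53.7 226.1]; 246 [-53.1 232. ]; 252 [-52.5 238. ]; 258 [-51.9 244. ]; 264 [-51.6 250. ]; 270 [-51.6 256. ]; 276 [-51.8 262. ]; 282 [-51.7 267.9]; 288 [-51.4 273.9]; 294 [-51.1 279.9];
```

The tip is down at about 21 mm above the table. Now I'll run along the groove at about 5–6 cm/s.

>>> move_arm:
  steps: [0,0,0,0.0006,0.004,0,-1,0,0,0,0.0009,0.009,0,-1,0,0,0,0.0012,0.014,0,-1,0,0,0,0.0014,0.019,0,-1,0,0,0,0.0016,0.024,0,-1,0,0,0,0.0019,0.029,0,-1,0,0,0,0.0021,0.034,0,-1,0,0,0,0.0024,0.039,0,-1,0,0,0,0.0027,0.044,0,-1,0,0,0,0.003,0.049,0,-1]

```text
clock: 7.5
position: [0.6236, -0.1136, 0.1554]
ee_rot: [0.0, -0.157, 0.988, 0.0]
contact_force: [-0.9, -0.4, -0.8]
width: 0.0192
gripper_force: 59.5
```

>>> move_arm:
  steps: [0,0,0,0.0003,0.005,0,-1,0,0,0,0.0004,0.011,0,-1,0,0,0,0,0.017,0,-1,0,0,0,-0.0007,0.0228,0,-1,0,0,0,-0.0019,0.0286,0,-1,0,0,0,-0.0034,0.0344,0,-1,0,0,0,-0.0054,0.0401,0,-1,0,0,0,-0.0076,0.0457,0,-1,0,0,0,-0.0101,0.0512,0,-1,0,0,0,-0.0128,0.0565,0,-1]

```text
clock: 8.5
position: [0.6105, -0.057, 0.1553]
ee_rot: [0.0, -0.157, 0.988, 0.0]
contact_force: [-0.2, 0.0, -1.7]
width: 0.0196
gripper_force: 59.5
```

```bash
python3 - <<'E'
from fit import *
s=manip.get_state();p=s['position'];print(p,s['contact_force'])
im=grab('wrist','w5');cv2.imwrite('pics/c5.png',cv2.resize(im['pixels'][130:330,250:550],(780,520),interpolation=cv2.INTER_CUBIC))
a=-.0463;R=np.array([[np.cos(a),-np.sin(a)],[np.sin(a),np.cos(a)]]);L=R.T@(p[:2]-[.595,-.0467]);print(L,sp(L[1]))
E
```

```text
[ 0.6104762  -0.05704979  0.15533703] [-0.15874665  0.04597798 -1.70455999]
[ 0.01593864 -0.00962241] 0.016812787780553628
```

View pics/c5.png

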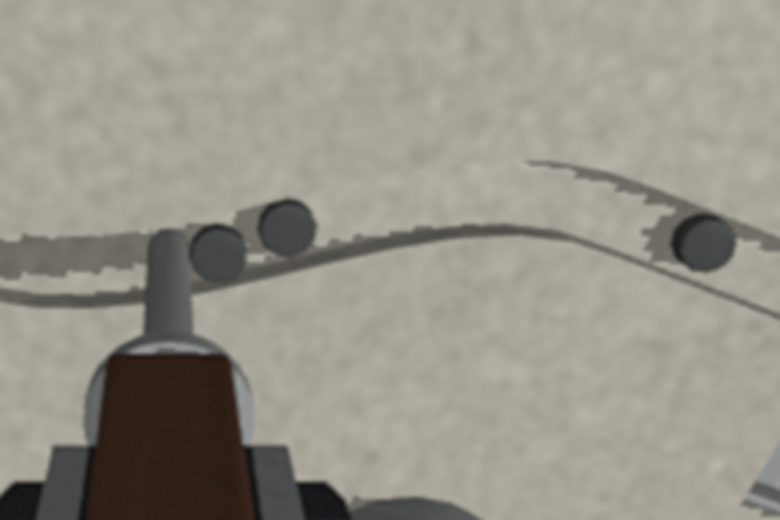

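The rod tip is at crop (168,235), inside the groove. Weights at crop (218,253) and (287,227) are being pushed ahead, and the third is at (703,242). I'll continue.

>>> move_arm:
  steps: [0,0,0,-0.0027,0.0052,0,-1,0,0,0,-0.0057,0.0104,0,-1,0,0,0,-0.0088,0.0155,0,-1,0,0,0,-0.0121,0.0205,0,-1,0,0,0,-0.0153,0.0255,0,-1,0,0,0,-0.0186,0.0306,0,-1,0,0,0,-0.0219,0.0356,0,-1,0,0,0,-0.0251,0.0407,0,-1,0,0,0,-0.0282,0.0458,0,-1,0,0,0,-0.0312,0.051,0,-1]

```text
clock: 9.55
position: [0.5792, -0.0061, 0.1553]
ee_rot: [-0.0, -0.157, 0.988, 0.0]
contact_force: [0.5, 0.4, -0.9]
width: 0.0192
gripper_force: 59.4
```

>>> move_arm:
  steps: [0,0,0,-0.0028,0.0054,0,-1,0,0,0,-0.0053,0.0108,0,-1,0,0,0,-0.0076,0.0164,0,-1,0,0,0,-0.0095,0.022,0,-1,0,0,0,-0.0112,0.0278,0,-1,0,0,0,-0.0124,0.0337,0,-1,0,0,0,-0.0132,0.0396,0,-1,0,0,0,-0.0136,0.0456,0,-1,0,0,0,-0.0135,0.0516,0,-1,0,0,0,-0.0131,0.0576,0,-1]

```text
clock: 10.55
position: [0.5664, 0.0516, 0.1553]
ee_rot: [-0.0, -0.157, 0.988, 0.0]
contact_force: [0.3, -0.8, -1.8]
width: 0.0194
gripper_force: 59.4
```

>>> move_arm:
  steps: [0,0,0,0.0006,0.006,0,-1,0,0,0,0.001,0.012,0,-1,0,0,0,0.0014,0.018,0,-1,0,0,0,0.0017,0.024,0,-1,0,0,0,0.002,0.03,0,-1,0,0,0,0.0022,0.036,0,-1,0,0,0,0.0025,0.042,0,-1,0,0,0,0.0027,0.047,0,-1,0,0,0,0.003,0.051,0,-1,0,0,0,0.0032,0.055,0,-1]

```text
clock: 11.55
position: [0.5697, 0.1064, 0.1553]
ee_rot: [0.0, -0.157, 0.988, 0.0]
contact_force: [-1.2, -0.8, -0.8]
width: 0.0192
gripper_force: 59.4
```

>>> move_arm:
  steps: [0,0,0,0.0002,0.004,0,-1,0,0,0,0.0003,0.007,0,-1,0,0,0,0.0004,0.009,0,-1,0,0,0,0.0005,0.011,0,-1,0,0,0,0.0005,0.012,0,-1,0,0,0,0.0005,0.012,0,-1,0,0,0,0.0005,0.012,0,-1,0,0,0,0.0005,0.012,0,-1,0,0,0,0.0005,0.012,0,-1,0,0,0,0.0005,0.012,0,-1]

```text
clock: 12.55
position: [0.5701, 0.118, 0.1553]
ee_rot: [-0.0, -0.157, 0.988, 0.0]
contact_force: [-0.1, -0.3, -1.0]
width: 0.0195
gripper_force: 59.4
```

```bash
python3 - <<'E'
from fit import *
s=manip.get_state();print(s['position'],s['contact_force'])
im=grab('wrist','w6');s6=grab('side','s6')
P=np.zeros((600,800,3),np.uint8);P[:400,:]=cv2.resize(im['pixels'][110:310,220:620],(800,400));P[400:,:400]=cv2.resize(s6['pixels'][160:260,280:480],(400,200),interpolation=cv2.INTER_CUBIC);cv2.imwrite('pics/c6.png',P)
E
```

```text
[0.57010273 0.11800227 0.15530264] [-0.07214445 -0.27230945 -0.96751511]
```

View pics/c6.png

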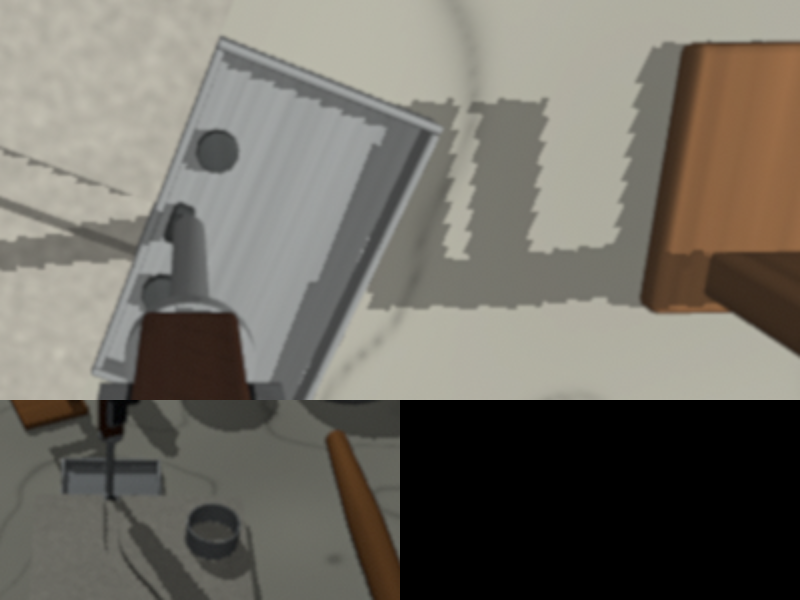

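One weight lies in the tray at crop (217,150) and another at (158,290). The third shows dark behind the tip at about (178,222). I've used my 10 views, so I'll lift and check numerically.

>>> move_arm:
  steps: [0,0,0,0,0,0.008,-1,0,0,0,0,0,0.02,-1,0,0,0,0,0,0.035,-1,0,0,0,0,0,0.055,-1,0,0,0,-0.02,0.005,0.07,-1,0,0,0,-0.05,0.02,0.08,-1,0,0,0,-0.08,0.04,0.088,-1,0,0,0,-0.09,0.05,0.088,-1,0,0,0,-0.09,0.05,0.088,-1,0,0,0,-0.09,0.05,0.088,-1]

```text
clock: 13.65
position: [0.4811, 0.1679, 0.2438]
ee_rot: [0.001, -0.157, 0.988, -0.0]
contact_force: [-0.0, -0.7, -0.9]
width: 0.0194
gripper_force: 59.5
```

```bash
python3 - <<'E'
from fit import *
s=manip.get_state();print(s['clock'],s['position'],s['ee_rot'],s['contact_force'])
a=-.0463;R=np.array([[np.cos(a),-np.sin(a)],[np.sin(a),np.cos(a)]]);T=np.array([.5715,.1420])
for n in ('wrist','side','top'):
    im=grab(n,n+'7');q=np.array([proj(im,[*(T+R@np.array(c)),.01]) for c in [(-.057,-.036),(.057,-.036),(.057,.036),(-.057,.036)]])
    print(n,q.round().tolist())
    # rectify tray floor plane z=.01 to 1 mm/px
    d=np.array([[0,0],[114,0],[114,72],[0,72]],np.float32)
    M=cv2.getPerspectiveTransform(q.astype(np.float32),d*2);w=cv2.warpPerspective(cv2.cvtColor(im['pixels'],cv2.COLOR_BGR2GRAY),M,(228,144))
    print(w[::9,::5])
E
```

```text
13.65 [0.48112043 0.16791883 0.24380366] [ 1.02661729e-03 -1.57440504e-01  9.87527861e-01 -3.97334407e-04] [-0.00435148 -0.65281575 -0.94732607]
wrist [[238.0, 202.0], [201.0, 313.0], [274.0, 336.0], [316.0, 231.0]]
[[101 134 137 136 135 136 137 139 140 140 139 139 140 142 143 143 141 143
  143 144 147 146 143 144 145 147 146 145 145 148 149 146 146 148 151 148
  147 147 149 148 147 148 150 148 148 148]
 [108 149 152 153 153 153 154 154 155 156 156 106 101 100 104 111 156 156
  157 156 158 134 102  99  99  96 100 149 157 157 158 158 110 104 105 106
  116 158 157 158 158 157 156 158 158 126]
 [106 146 132 159 159 159 159 159 159 160 121  63  77  75  72  77 150 160
  160 160 160  82  67  77  80  76  64 133 160 159 159 110  55  75  73  72
   78 146 158 156 157 158 157 156 157 131]
 [107 150 140 154 153 154 155 154 155 154  75  78  75  75  76  75 146 156
  156 156 156 146 138 138 143 141 146 154 156 155 150  61  74  77  77  76
   73 133 154 155 154 154 153 154 154 127]
 [109 149 142 154 154 154 154 154 155 155 153  97  76  76  93 144 156 156
  155 155 155 154 155 155 154 155 155 155 154 
[... 7725 characters left out ...]
5 105 105
  105 104 104 103 103 104 103 101  97  96  97  98  98  99  99  99 100 101
  101 101 102 101 101 101 102 101  99  96]
 [ 14  32  62  80  89  89  86  86  86  87  89  89  89  92  92  92  92  93
   95  95  95  96  96  96  94  85  79  74  75  76  75  75  74  75  78  79
   79  79  80  82  83  84  85  85  85  85]
 [ 15  23  35  43  50  51  55  59  61  65  66  67  70  71  71  72  74  73
   74  74  75  76  76  75  74  72  69  70  68  71  70  70  69  70  70  68
   68  69  68  69  69  69  69  70  68  70]
 [ 20  16  14  20  19  16  20  25  29  35  41  46  52  56  59  62  66  70
   70  73  74  74  71  70  71  70  67  68  69  69  68  68  70  70  70  71
   72  71  70  69  70  69  67  67  68  70]]
```

Two weights lie flat. The middle one looks narrower (about 15 × 8 mm), so it may be standing on edge by the wall. I'll measure it more closely.

```bash
python3 - <<'E'
from fit import *
a=-.0463;R=np.array([[np.cos(a),-np.sin(a)],[np.sin(a),np.cos(a)]]);T=np.array([.5715,.1420])
im=load('wrist7');g=cv2.cvtColor(im['pixels'],cv2.COLOR_BGR2GRAY)
C=-np.array(im['R']).T@im['t'];print('cam in tray',R.T@(C[:2]-T),C[2])
for x in (-.026,-.010,.001,.004,.008,.030):
  print(x,[int(cv2.getRectSubPix(g,(1,1),tuple(proj(im,[*(T+R@[x,y]),.016]).astype(float)))[0,0]) for y in np.arange(-.042,-.015,.001)])
m=cv2.inRange(g,0,92);n,l,st,ce=cv2.connectedComponentsWithStats(m)
q=proj(im,[*T,.01])
for i in range(1,n):
  if 30<st[i,4]<600 and abs(ce[i]-q).max()<80:
    ys,xs=np.where(l==i);print(st[i],ce[i].round(1),'rectangle',cv2.minAreaRect(np.c_[xs,ys].astype(np.int32)),[(R.T@(onz(im,*ce[i],z)[:2]-T)).round(4) for z in (.006,.010,.016)])
im=load('side7');g=cv2.cvtColor(im['pixels'],cv2.COLOR_BGR2GRAY);print(g[194:216,316:354])
E
```

```text
cam in tray [-0.16855684 -0.00731552] 0.3698602991042441
-0.026 [172, 170, 163, 142, 111, 96, 127, 152, 136, 105, 99, 100, 88, 74, 72, 74, 74, 75, 76, 77, 76, 75, 75, 73, 76, 102, 142, 159]
-0.01 [175, 175, 169, 146, 115, 103, 130, 151, 140, 134, 150, 159, 159, 158, 159, 161, 159, 156, 154, 154, 157, 160, 160, 156, 156, 156, 158, 158]
0.001 [182, 182, 181, 173, 136, 101, 131, 152, 132, 101, 100, 99, 83, 75, 77, 79, 79, 79, 82, 116, 151, 161, 159, 156, 154, 156, 157, 156]
0.004 [174, 175, 175, 167, 130, 99, 132, 151, 132, 102, 99, 95, 75, 64, 67, 71, 71, 71, 77, 116, 151, 160, 159, 156, 154, 156, 158, 157]
0.008 [172, 174, 176, 169, 133, 108, 134, 152, 137, 130, 149, 158, 155, 149, 145, 146, 146, 141, 143, 152, 157, 160, 158, 155, 154, 156, 157, 157]
0.03 [170, 172, 163, 137, 103, 103, 139, 152, 131, 111, 114, 124, 133, 134, 115, 91, 79, 73, 73, 73, 75, 82, 89, 104, 131, 151, 157, 155]
[233 233  16  15 187] [240.2 239.5] rectangle ((240.5, 240.0), (14.0, 15.0), 90.0) [array([-0.0238, -0.0241]), array([-0.0254, -0.0239]), array([-0.0278, -0.0236])]
[222 258  12  16 113] [227.3 265.5] r
[... 3222 characters left out ...]
  98  98  97  98  98 100 100 100  99  99  99 100 101
  101 100]
 [104 103 102 100  99  99  99 102 103 102 102 101  99  99  96  87  81  94
  102 100  99 100 101 101  98  97  97  98  99 100 100 100  99 100  99 100
  100 100]
 [103 102 101 100 101 101 100 101 102 103 102 102 100  99  96  87  78  89
  100 101 100 101 101 100  97  98  97  99 100  99 100  99 100 100  99 100
  100 100]
 [101 101 102 100 101 100 100 100 102 102 103 103 102 100  98  86  75  83
   97 100 100 100 100  99  99  97 100  99  99  99  99 101 100 100 100 101
  100 100]
 [ 96 100 102 101 100 100 101 101 101 102 102 102 102 100  97  87  75  82
   95 100  99 100 101 101 100  99  99  99  98  98  99 100 101 101 100 100
  101 100]]
```

The middle weight stands on its rim: it spans y −30 to −23.5 mm in the tray, is 7 mm wide, and is clear of the wall. It is at rest and within the limits. Next I'll go to the front of the rack.

>>> move_arm:
  steps: [0,0,0,-0.02,0.02,0,-1,0,0,0,-0.04,0.045,0,-1,0,0,0,-0.052,0.075,0,-1,0,0,0,-0.055,0.1,0,-1,0,0,0,-0.055,0.11,-0.01,-1,0,0,0,-0.055,0.11,-0.035,-1,0,0,0,-0.055,0.11,-0.06,-1,0,0,0,-0.055,0.11,-0.077,-1,0,0,0,-0.055,0.11,-0.077,-1,0,0,0,-0.055,0.11,-0.077,-1]

```text
clock: 14.8
position: [0.4258, 0.2774, 0.1657]
ee_rot: [-0.001, -0.157, 0.988, -0.0]
contact_force: [0.4, 1.2, -1.1]
width: 0.0195
gripper_force: 59.6
```

```bash
python3 - <<'E'
from fit import *
s=manip.get_state();p=s['position'];print(p,s['contact_force'],s['ee_rot'])
a=np.radians(18.1);R=np.array([[np.cos(a),-np.sin(a)],[np.sin(a),np.cos(a)]])
print('in rack frame rel. to hung',R.T@(p[:2]-[.4929,.2988]),'needed',np.array([.4929,.2988,.1544])-p)
E
```

```text
[0.4257556  0.2774272  0.16574089] [ 0.43446399  1.20876085 -1.13252452] [-5.38347657e-04 -1.56648629e-01  9.87654186e-01 -3.54227530e-04]
in rack frame rel. to hung [-0.07046183  0.000545  ] needed [ 0.0671444   0.0213728  -0.01134089]
```

>>> move_arm:
  steps: [0,0,0,0.009,0.0027,0,-1,0,0,0,0.018,0.0055,0,-1,0,0,0,0.027,0.0084,0,-1,0,0,0,0.036,0.0113,0,-1,0,0,0,0.045,0.0142,0,-1,0,0,0,0.054,0.0171,0,-1,0,0,0,0.061,0.0194,0,-1,0,0,0,0.067,0.0213,0,-1,0,0,0,0.067,0.0213,0,-1,0,0,0,0.067,0.0213,0,-1]

```text
clock: 15.8
position: [0.4918, 0.2993, 0.1661]
ee_rot: [-0.0, -0.157, 0.988, -0.0]
contact_force: [-0.1, 0.5, -1.8]
width: 0.0192
gripper_force: 59.6
```

>>> move_arm:
  steps: [0,0,0,0,0,-0.003,-1,0,0,0,0,0,-0.006,-1,0,0,0,0,0,-0.009,-1,0,0,0,0,0,-0.0112,-1,0,0,0,0,0,-0.0112,-1,0,0,0,0,0,-0.0112,-1,0,0,0,0,0,-0.0112,-1,0,0,0,0,0,-0.0112,-1,0,0,0,0,0,-0.0112,-1,0,0,0,0,0,-0.0112,-1]

```text
clock: 16.8
position: [0.4922, 0.2994, 0.1552]
ee_rot: [0.0, -0.157, 0.988, 0.0]
contact_force: [-0.9, 0.9, -0.3]
width: 0.0192
gripper_force: 59.6
```

>>> move_arm:
  steps: [0,0,0,0,0,-0.0008,-1,0,0,0,0,0,-0.0008,-1,0,0,0,0,0,-0.0008,-0.4,0,0,0,0,0,-0.0008,0,0,0,0,0,0,-0.0008,0.5,0,0,0,0,0,-0.0008,1,0,0,0,0,0,-0.0008,1,0,0,0,0,0,-0.0008,1,0,0,0,0,0,-0.0008,1,0,0,0,0,0,-0.0008,1]

```text
clock: 17.8
position: [0.4921, 0.2994, 0.1543]
ee_rot: [-0.0, -0.157, 0.988, 0.0]
contact_force: [-0.9, -0.2, -0.1]
width: 0.0854
gripper_force: 0.0
```

>>> move_arm:
  steps: [0,0,0,0,0,0.01,1,0,0,0,0,0,0.03,1,0,0,0,0,0,0.06,1,0,0,0,0,0,0.09,1,0,0,0,0,0,0.115,1,0,0,0,0,0,0.115,1,0,0,0,0,0,0.115,1,0,0,0,0,0,0.115,1,0,0,0,0,0,0.115,1,0,0,0,0,0,0.115,1]

```text
clock: 18.8
position: [0.4917, 0.2992, 0.2681]
ee_rot: [-0.001, -0.157, 0.988, -0.0]
contact_force: [-0.4, -0.7, 0.9]
width: 0.0851
gripper_force: 0.0
```

```bash
python3 - <<'E'
from fit import *
s=manip.get_state();print(s['clock'],s['position'],s['width'],s['contact_force'])
b=load('w1');im=grab('wrist','w9')
h=lambda i:cv2.inRange(cv2.cvtColor(i['pixels'],cv2.COLOR_BGR2GRAY),0,65)
for i in (b,im):
    n,l,st,ce=cv2.connectedComponentsWithStats(h(i)[200:300,290:350]);k=1+st[1:,4].argmax();c=ce[k]+[290,200];print(st[k],c,onz(i,*c,.17))
t=load('wrist7');a=-.0463;R=np.array([[np.cos(a),-np.sin(a)],[np.sin(a),np.cos(a)]]);T=np.array([.5715,.1420])
g=cv2.cvtColor(im['pixels'],cv2.COLOR_BGR2GRAY);n,l,st,ce=cv2.connectedComponentsWithStats(cv2.inRange(g,0,95))
for i in range(1,n):
  P=R.T@(onz(im,*ce[i],.01)[:2]-T)
  if st[i,4]>15 and abs(P[0])<.06 and abs(P[1])<.04: print(st[i],P)
s1,s2=load('side0'),grab('side','s9')
d=cv2.absdiff(s1['pixels'][80:180,280:330],s2['pixels'][80:180,280:330]).max(2);print('side rack diff',(d>40).sum())
E
```

```text
18.8 [0.49167554 0.29918943 0.26814483] 0.08508840897538823 [-0.4055609  -0.71872254  0.9047637 ]
[  10    4   37   82 2843] [317.64122406 245.90889905] [0.49062616 0.29739195 0.17      ]
[   6    0   38   81 2820] [314.76879433 241.41524823] [0.48982562 0.29867122 0.17      ]
[  76  139  111  143 1778] [-0.00483147  0.02077854]
[  44  145   73   90 1148] [-0.00026316 -0.03558158]
[118 186  25  29 336] [-0.01371765  0.00025616]
[ 83 224  22  15 219] [ 0.02719528 -0.02348665]
side rack diff 23
```

The pick hangs as it did at the start, its position within 1.5 mm and the same shape. The gripper is clear of it, so I'm handing the job in.

```bash
python3 -c "
from rig import manip
print(manip.sign_off())"
```

```text
the job is handed in; nothing more can be done
None
```

I ran the pick the full length of the groove at about 6 cm/s, pushed all three weights into the tray, hung the pick back upright in its rack and handed the job in at about 19 s; no verdict was returned, and one weight was left standing on its rim, inside the tray limits.

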